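# Taper gauge under the sampler's loose levelling foot

## Robot

A 6-joint arm with a two-finger parallel gripper is mounted at the origin on the work surface. World frame = base frame: x ahead of the robot, y to its left, z up, the work surface at z = 0. Lengths are in m, angles in rad, forces in N, time in s.
With the tool pointing down it reaches from about 0.35 to 0.85 m from the base axis. Payload 8.1 kg.
Tool frame: the origin (TCP) lies at the very end of the fingers, on their centre line; the grasp point (between the pads) lies robot.grip_point_offset behind it (robot.grip_point_offset is the distance from the TCP to the grasp point, in m); z points along the fingers, y is the line along which they close (so a half turn about z gives the same grasp; the last joint's range is limited). The gripper opens to 93 mm and grips with 3 to 60 N. Pads are 15 mm wide; open, the fingers measure 128 mm over their backs; the gripper's body (75 mm by 188 mm) begins 65 mm behind the grasp point.
Start: joints at [-1.383, 0.13, 1.488, -0, 1.523, -0.085], TCP at [0.162, -0.578, 0.219] pointing down, gripper open.
Joint ranges: [-2.96, 2.96], [-0.89, 2.26], [0.02, 2.5], [-1.34, 4.48], [0, 2.73], [-2.66, 2.66]. Speed limits (rad/s): [2.39, 2.39, 2.79, 3.14, 3.14, 3.14].

## Interface

Orientations are given as a rotation vector (axis times angle).
In Python, from plant import robot, eyes gives the robot as it stands. The module is installed in compiled form; this text tells all that it offers.
- The arm moves only by the tool apply_moves, never from a script. Its argument "steps" is one flat list of numbers, 7 for each row, row after row: the shift along the tool's x, y, z in units of 30 mm (1.0 is 30 mm), then the turn, a rotation vector about the tool's x, y, z in units of 6 degrees (1.0 is 6 degrees), then the opening in per cent of the stroke, from 0 (shut) to 100 (fully open). In form: [dx, dy, dz, ax, ay, az, fingers, dx, dy, dz, ax, ay, az, fingers, ...]. A call has 1 to 12 rows; each row shifts and turns the commanded pose from where the row before left it, along the tool's axes as they then stand; what a row does not reach is not made up. A row lasts 1/12 s, in which the tool goes at most 41.7 mm and 7.16 degrees, less where a joint would pass 70% of its speed; a pose out of reach is approached as far as the arm can. A call is refused whole if a number of a shift passes 1 or a number of a turn 1, either way. A call with a gripper value outside its range is refused whole. The fingers move at their own pace and stop on an object; "grip_force" is the grip in N (left out, the last holds). Time passes only in rows, so rows that do not move let the fingers close. It gives the time, the measured TCP pose, the force, the opening and the grip force at its end, in the units of the state.
- robot.read_state(): the state, without advancing time (a new reading comes with each control period).
- eyes.read_camera(name): name is "scene" or "top"; returns the picture (384x512x3 uint8, red, green, blue); there is no depth.
- eyes.calibration(name): a dict with "K" (3x3 intrinsics, pixels), "R" (3x3) and "t" (3): a world point X has camera coordinates R X + t. Camera axes: x right, y down, z forward; pixel columns grow to the right and rows downward; lengths in m; the calibration is good to about 2 mm. A picture is of the moment at which its call begins. calibration takes no time and is no camera call.
- robot.close_job(): hands the job in; it is judged then, once.
Trained networks look in the newest picture that a camera, given by its name, has taken for a name from the list of things; names that differ only in an ending like _2 or _b are one class to them, and where a whole thing is asked for, a point or a joint stands for the part that bears it (a point fixed in the world has none). Each returns a list of dicts, best first, with "conf" (0 to 1); they miss things now and then, are a little off and sometimes report something else, mostly with a low value. They report only what shows in the picture. A call takes as long as a camera call. They do not tell look-alikes from the thing itself.
- eyes.search_frame(camera, thing): "rect" ([left, top, width, height] in pixels, round what is visible of it).
- eyes.place_of(camera, thing): "xy" ([column, row] in pixels: a listed point, or the origin of a listed thing).
The state is a dict: "t": time; "q": joint angles; "dq": joint speeds; "joint_torque": joint torques, N m; "tool_pos": TCP position; "orientation": TCP orientation; "force": force on the tool from outside, world axes, zero at the start; "wrist_torque": the same for the moment, N m; "opening": finger opening in m; "gripper_force": force on a finger pad.
Only numpy, scipy, OpenCV 4.12 (cv2) and the standard library are available. Lean on these libraries where they do the work, as an engineer would, in place of code of your own. Each camera call takes 0.05 s, during which the arm holds its last target. There are 200 camera calls.

## Task

One of the two front feet of the vial sampler stands clear of the metal plate: it is the one whose lock ring has been run up to the top of its stud. Pick up the taper gauge, lay its blade flat on the plate and slide it straight in from the front under the middle of that foot, gently, until it drags snugly between foot and plate without jacking the foot up, and leave the other things on the bench where they are. Finish while still gripping the gauge, held at that depth, so that I can lock the foot against it: do not let go or pull it out.

Things in the scene. Friction and masses are not known exactly. Their poses are not given: they have to be found in the camera images.
- gauge_grip (a point): Centre of the taper gauge's aluminium handle (80 long, 16 wide, 18 mm high), 9 mm above its underside. x axis: towards the tip of its steel blade, which goes on 90 mm from the handle, 20 mm wide; z up. Blade and handle share one flat underside; the blade's top slopes: 2 mm thick at the tip, 1 mm more per 12 mm back from it (9.5 mm at the handle). 140 g. It starts lying flat on the bench.
- gauge_tip (a point): Middle of the blade's front edge at its underside: 130 mm from gauge_grip along the gauge's x axis and 9 mm below it. Same axes.
- plate_top (a point): Point on top of the fixed aluminium plate (350 x 440 mm, top 20 mm above the bench), midway between the feet. x: from foot to foot; y: straight in under the sampler (-y is its open front); z up. Plate's front edge 65 mm in front. Sampler's front face 45 mm behind, 104 mm high, more behind; its lugs, 40 to 50 mm above the plate, reach 19 mm in front of the foot centres.
- foot_a_pad (a point): Centre of the flat underside of one front foot: round steel swivel plate 56 mm across, 8 mm thick, on a 12 mm stud going up through the lug to 106 mm. The feet are 95 mm either side of plate_top along its x. One foot rests on the plate, the other stands 3.8 to 6 mm clear. Axes as plate_top.
- foot_b_pad (a point): The same for the other front foot. Axes as plate_top.
- foot_a_ring (a point): Centre of the knurled lock ring (32 mm across, 11 mm high) on the stud of foot a. Run down on the lug it is about 55 mm above the plate: that foot rests on the plate. Run up the stud it is about 97 mm above the plate: that foot stands clear. Either foot may be on either side.
- foot_b_ring (a point): The same for the lock ring of foot b.
- foot_a (a joint): How far foot a has been lifted from its starting height, m (0 at the start). A foot yields upwards when something is forced under it: about 4 N to start it moving, then 6 N more for each mm. The metal faces are smooth (friction about 0.3).
- foot_b (a joint): The same for foot b.
- vial_1_mid (a point): Capped glass vial, 23 mm across, 75 mm high, standing on the bench; this point is half-way up. Leave it where it is.
- vial_2_mid (a point): A second such vial.
- level_mid (a point): Round bubble level, 40 mm across, 12 mm high, on the plate between the two front feet. Leave it where it is.
- spanner_grip (a point): Open spanner 160 mm long lying on the bench; middle of its handle. Leave it.
- driver_grip (a point): Screwdriver 170 mm long lying on the bench; middle of its handle. Leave it.
- vial_rack_mid (a point): Empty white divided vial rack, 100 x 140 x 40 mm; its centre. Leave it.
- jar_mid (a point): Jar with a lid, 56 mm across, 75 mm high; half-way up. Leave it.
Mind the look-alikes: they are no part of the job. Leave any black or yellow look-alike of the part that bears gauge_grip alone.

How it is judged:
On the way:
1. the gauge is picked up: gripped, and its handle raised above the level of the plate (height (world z) of gauge_grip above 0.025 m and contact force between the fingers and gauge above 1 N), for 0.1 s.
At the end, for the whole second after the job is handed in: Gauge still gripped, at rest, flat on the plate (3.4 deg), pointing straight in (11 deg), tip 16 mm or more under the loose foot and within 12 mm of its middle line; bearing on foot with over 1 N and on plate with over 0.5 N; foot lifted less than 2 mm (contact force between gauge and foot_a above 1 N and contact force between gauge and plate above 0.5 N and value of joint foot_a below 0.002 m and contact force between the fingers and gauge above 2 N and angle between gauge_grip's own z axis and vertical below 0.06 rad and angle between the x axis of gauge_tip and the y axis of plate_top, either way round below 0.2 rad and x of gauge_tip in the frame of foot_a_pad between -0.012 and 0.012 m and y of gauge_tip in the frame of foot_a_pad above -0.012 m and linear speed of gauge below 0.01 m/s); the arm keeps its last pose, push and grip.
It fails at once if the loose foot is jacked up by more than 3.5 mm (value of joint foot_a above 0.0035 m).
It fails at once if a bystander is moved by more than 30 mm (distance of any of vial_1_mid, vial_2_mid, level_mid, spanner_grip, driver_grip, vial_rack_mid, jar_mid from where it was at the start of the episode above 0.03 m).
It also fails if it takes over 54 s, if anything falls off the work surface, if the arm or the gripper's body presses on something with over 40 N, if the wrist force passes 120 N, or if a joint passes its speed limit or range.

## Working session

There is one attempt and no reset: what is moved stays moved. The work goes in short steps, Python scripts to look and compute and a tool call to move; the robot and the scene stay as the last step left them, time stands still between calls to the robot, and variables do not carry over. Pictures are saved under pics/ and viewed, at most 10 in all, crops included, and the job is handed in when it is done.

Besides the shell and the picture viewer there is one more tool, called by a JSON object that holds its "fn" and its "kwargs", one argument or row to a line. apply_moves: Moves the arm, as the interface text tells. Its arguments: {"type":"object","properties":{"steps":{"type":"array"},"grip_force":{"type":"number"}},"required":["steps"]}

```bash
mkdir -p pics
cat > h.py <<'E'
import numpy as np, cv2
from plant import robot, eyes
def ray(cam,uv,z):
    c=eyes.calibration(cam);K,R,t=map(np.array,(c["K"],c["R"],c["t"]))
    d=R.T@np.linalg.solve(K,[uv[0],uv[1],1]);o=-R.T@t
    return o+d*(z-o[2])/d[2]
def tri(uv1,uv2):
    A=[]
    for cam,uv in(("scene",uv1),("top",uv2)):
        c=eyes.calibration(cam);P=np.array(c["K"])@np.c_[c["R"],c["t"]]
        A+= [uv[0]*P[2]-P[0],uv[1]*P[2]-P[1]]
    A=np.array(A);return np.linalg.lstsq(A[:,:3],-A[:,3],rcond=None)[0]
def proj(cam,X):
    c=eyes.calibration(cam);p=np.array(c["K"])@(np.array(c["R"])@X+np.array(c["t"]).ravel());return p[:2]/p[2]
E
python3 - <<'E'
from h import *
ims=[]
for c in("scene","top"):
    im=eyes.read_camera(c)[:,:,::-1];ims.append(im);cv2.imwrite(f"pics/{c}0.png",cv2.resize(im,(800,600)))
    for n in["gauge_grip","gauge_tip","plate_top","foot_a_pad","foot_a_ring"]:
        print(c,n,[(np.round(d["xy"]).tolist(),round(d["conf"],2)) for d in eyes.place_of(c,n)][:5])
s=robot.read_state();print(robot.grip_point_offset,s["tool_pos"],s["orientation"],s["opening"])
E
```

```text
scene gauge_grip [([234.0, 206.0], 0.79), ([280.0, 205.0], 0.69), ([214.0, 99.0], 0.65)]
scene gauge_tip [([251.0, 95.0], 0.72), ([320.0, 190.0], 0.64)]
scene plate_top [([319.0, 313.0], 0.69)]
scene foot_a_pad [([290.0, 344.0], 0.81), ([293.0, 334.0], 0.53)]
scene foot_a_ring [([295.0, 338.0], 0.71)]
top gauge_grip [([370.0, 259.0], 0.74), ([228.0, 214.0], 0.62), ([254.0, 187.0], 0.58)]
top gauge_tip [([349.0, 297.0], 0.94), ([214.0, 252.0], 0.72), ([341.0, 215.0], 0.67), ([216.0, 171.0], 0.59)]
top plate_top [([135.0, 166.0], 0.67)]
top foot_a_pad [([141.0, 139.0], 0.73)]
top foot_a_ring [([136.0, 130.0], 0.53), ([141.0, 135.0], 0.16)]
0.0188 [ 0.16167003 -0.5778323   0.21864665] [ 3.11236570e+00  4.27153288e-01 -7.77698468e-06] 0.09265879891137838
```

View pics/scene0.png

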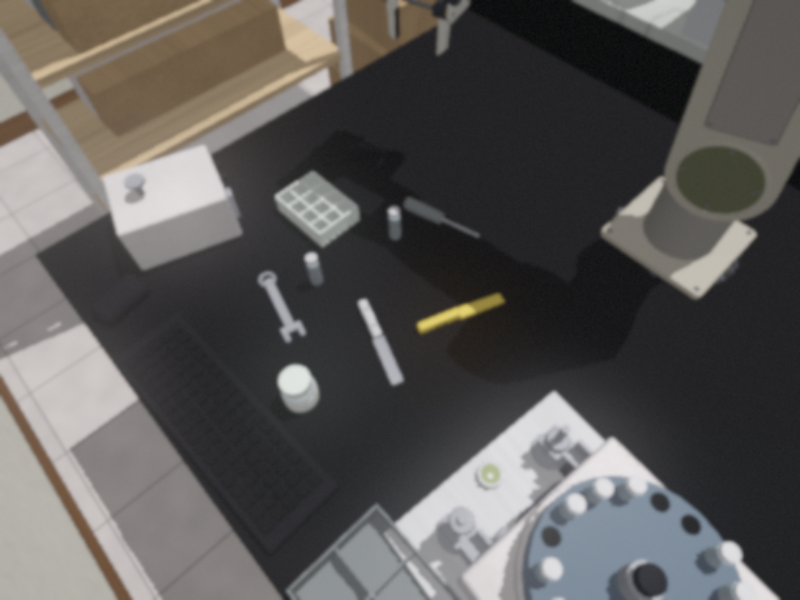

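View pics/top0.png

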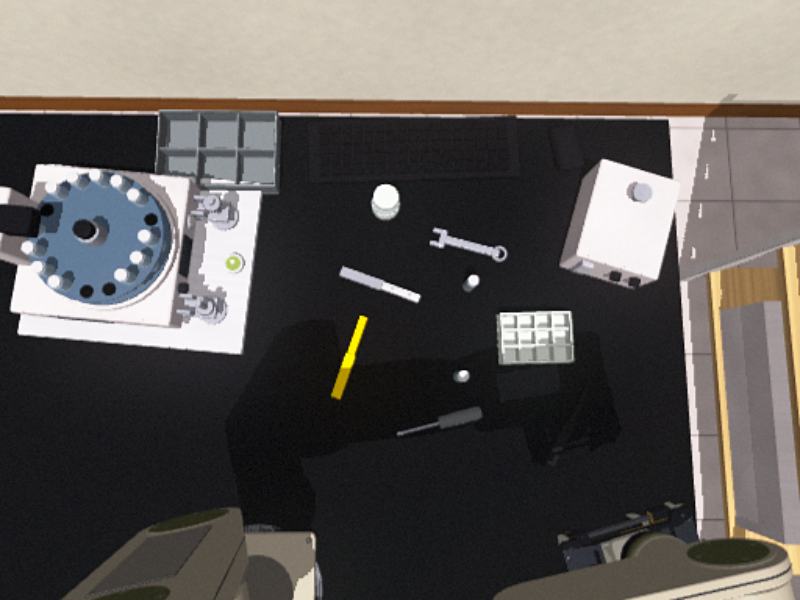

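The scene picture shows a silver gauge at (380,342) and a yellow look-alike at (460,313), with the feet at (462,530) and (560,445). In the top picture they are at (380,284), (350,357) and (212,210)/(208,307). The candidates for the gauge, in top pixels of the 800 px picture, are the silver one (380,284), the yellow one (350,357), the spanner (470,245) and the screwdriver (440,423). I choose the silver one and will check it, along with the feet, in close crops.

Run:
```python
from h import *
s=cv2.imread  # noqa
S=eyes.read_camera("scene")[:,:,::-1];T=eyes.read_camera("top")[:,:,::-1]
def cr(im,x,y,w,h):return cv2.resize(im[y:y+h,x:x+w],(400,300),interpolation=cv2.INTER_CUBIC)
out=np.vstack([np.hstack([cr(S,205,180,80,60),cr(T,208,160,80,60)]),np.hstack([cr(S,265,255,120,90),cr(T,95,110,120,90)])])
cv2.imwrite("pics/crop1.png",out)
```

```text
(no output)
```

View pics/crop1.png

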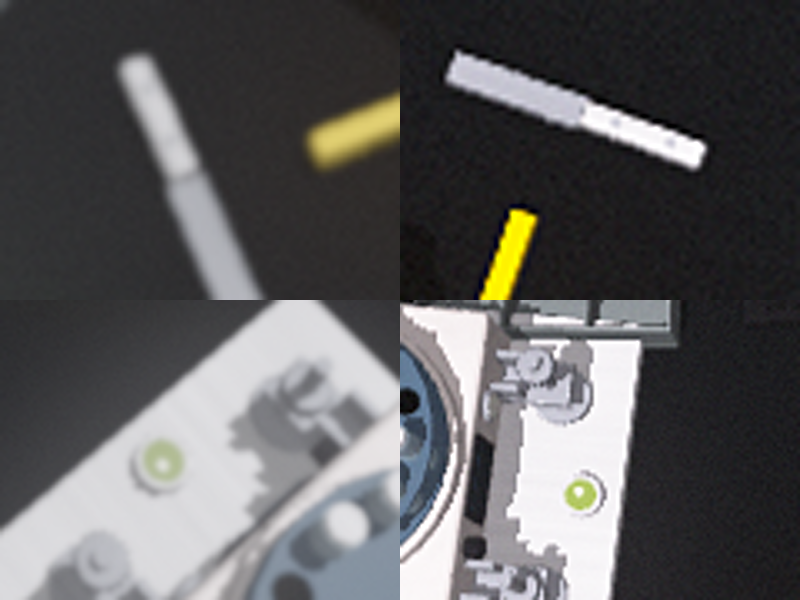

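The crops show the gauge's narrow white handle at the right in the top view and its wider grey blade at the left, with the tip towards the sampler. The tip is at about (218,173) and the handle end at (268,191) in native pixels. The feet need bigger crops.

Run:
```python
from h import *
S=eyes.read_camera("scene")[:,:,::-1];T=eyes.read_camera("top")[:,:,::-1]
def cr(im,x,y,w,h):return cv2.resize(im[y:y+h,x:x+w],(400,300),interpolation=cv2.INTER_CUBIC)
# crops 48x36, scale 8.333
out=np.vstack([np.hstack([cr(S,272,320,48,36),cr(S,335,268,48,36)]),np.hstack([cr(T,112,115,48,36),cr(T,112,178,48,36)])])
cv2.imwrite("pics/crop2.png",out)
tip=ray("top",(218,173.4),.003);end=ray("top",(268.4,191),.015);print(tip,end,np.linalg.norm(tip-end))
for n,p in dict(corner=(242,353),f2=(262,192),level=(233,263),r1=(212,205),r2=(208,307)).items():
    print(n,ray("top",np.array(p)/1.5625,.02))
c=eyes.calibration("top");print(-np.array(c["R"]).T@np.array(c["t"]).ravel())
c=eyes.calibration("scene");print(-np.array(c["R"]).T@np.array(c["t"]).ravel())
for c in("scene","top"):
    for n in["foot_a","foot_a_ring","foot_a_pad","foot_b_ring","level_mid"]:
        print(c,n,[(np.round(d["rect"]).tolist(),round(d["conf"],2)) for d in eyes.search_frame(c,n)][:3])
        print(c,n,[(np.round(d["xy"],1).tolist(),round(d["conf"],2)) for d in eyes.place_of(c,n)][:3])
```

```text
[ 0.61577005 -0.14962115  0.003     ] [ 0.55807426 -0.30921704  0.015     ] 0.17012834213418612
corner [0.44734204 0.040635   0.02      ]
f2 [0.77570266 0.01194147 0.02      ]
level [0.62746898 0.06520337 0.02      ]
r1 [0.74745282 0.11235916 0.02      ]
r2 [0.53819823 0.11112841 0.02      ]
[ 0.3840997  -0.22530448  1.19442365]
[0.86190709 0.13442533 0.85526227]
scene foot_a [([282.0, 325.0, 24.0, 32.0], 0.88), ([341.0, 269.0, 27.0, 28.0], 0.86)]Traceback (most recent call last):
  File "<stdin>", line 15, in <module>
ValueError: it knows: driver_grip, foot_a_pad, foot_a_ring, foot_b_pad, foot_b_ring, gauge_grip, gauge_tip, jar_mid, level_mid, plate_top, spanner_grip, vial_1_mid, vial_2_mid, vial_rack_mid
```

View pics/crop2.png

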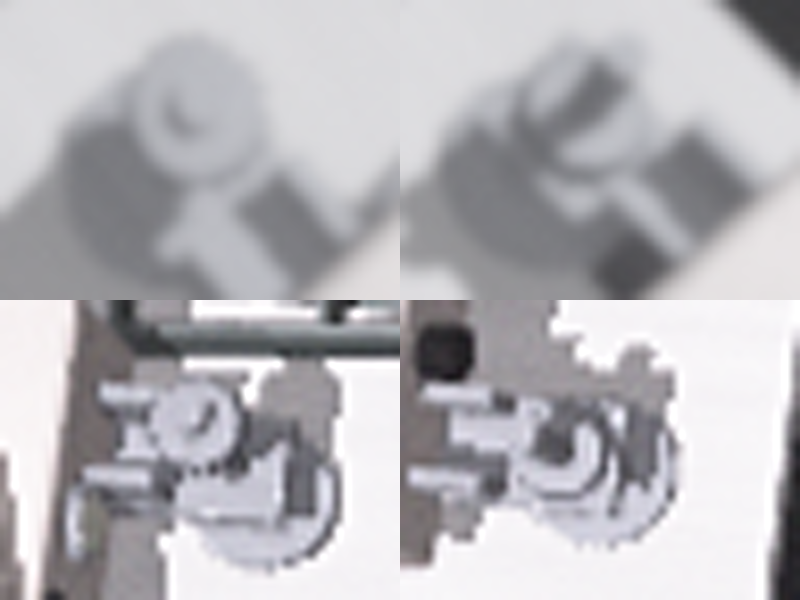

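The scene-left foot, which is the upper one in the top view at far x, has its ring at the top of the stud, well off the lug, so it is the loose foot. The other foot's ring sits on its lug with the stud showing. Next I fix the numbers.

```bash
cat > m.py <<'E'
from h import *
T=eyes.read_camera("top").astype(int)
pts=[]
for v in range(130,222):
    r=T[v,140:180].mean(1); i=np.where((r[:-1]>130)&(r[1:]<=130))[0]
    if len(i): k=i[-1]; pts.append(ray("top",(140+k+(r[k]-130)/(r[k]-r[k+1]),v),.02)[:2])
pts=np.array(pts)
l=cv2.fitLine(pts.astype(np.float32),cv2.DIST_HUBER,0,.001,.001).ravel()
d=l[:2]*np.sign(l[0]);n=np.array([-d[1],d[0]]);print("edge dir",d,"pt",l[2:],"yaw deg",np.degrees(np.arctan2(d[1],d[0])))
L=tri((296,333.2),(135.8,129.6));Rr=tri((357.2,281.2),(131.2,195.4));print("rings",L,Rr)
for nm,uv,z in(("ringL",(135.8,129.6),.122),("ringR",(131.2,195.4),.08)):
    p=ray("top",uv,z)[:2];print(nm,p,"along",d@(p-l[2:]),"behind edge",n@(p-l[2:]))
for nm,uv,uv2,z in(("padL",(112+340/8.333-.5,115+200/8.333),(112+265/8.333,115+271/8.333-.5),.033),("padR",(112+278/8.333-.5,178+160/8.333),(112+205/8.333,178+245/8.333-.5),.028)):
    a=ray("top",uv,z);b=ray("top",uv2,z);print(nm,"front y",a[:2],"near x",b[:2], "behind-edge front", n@(a[:2]-l[2:]))
for c in("scene","top"):
    for q in["foot_a_ring","foot_a_pad","level_mid"]:
        print(c,q,[(np.round(e["xy"],1).tolist(),round(e["conf"],2)) for e in eyes.place_of(c,q)][:3])
E
python3 m.py
```

```text
edge dir [ 0.9963168 -0.0857485] pt [0.61290693 0.02783996] yaw deg -4.919068
rings [0.72195467 0.0849959  0.11666758] [0.53342017 0.10099242 0.07779792]
ringL [0.72070003 0.08289562] along 0.10267513334412369 behind edge 0.06409597511589378
ringR [0.53350603 0.09970214] along -0.08527052134077302 behind edge 0.06478898178016651
padL front y [0.71854635 0.05568221] near x [0.69251997 0.08115339] behind-edge front 0.03679811934656723
padR front y [0.53506799 0.07277222] near x [0.50495311 0.09678036] behind-edge front 0.038092187278715633
scene foot_a_ring [([292.6, 331.9], 0.68)]
scene foot_a_pad [([290.3, 343.9], 0.91)]
scene level_mid [([315.6, 301.3], 0.71), ([290.9, 342.5], 0.68)]
top foot_a_ring [([136.1, 132.7], 0.8)]
top foot_a_pad [([141.5, 138.5], 0.73)]
top level_mid [([299.3, 182.2], 0.74), ([219.0, 173.1], 0.62), ([148.8, 170.5], 0.55)]
```

{"fn": "apply_moves", "kwargs": {
  "steps": [0, 0, 0, 0, 0, -1, 50, 0, 0, 0, 0, 0, -1, 50, 0, 0, 0, 0, 0, -1, 50, 0, 0, 0, 0, 0, -1, 50, 0, 0, 0, 0, 0, -1, 50, 0, 0, 0, 0, 0, -1, 50, 0, 0, 0, 0, 0, -1, 50, 0, 0, 0, 0, 0, -1, 50, 0, 0, 0, 0, 0, -1, 50, 0, 0, 0, 0, 0, -0.08, 50],
  "grip_force": 30
}}

```text
t: 2.03
tool_pos: [0.1617, -0.5778, 0.2186]
orientation: [-2.567, -1.811, 0.0]
force: [0.3, -0.2, -0.3]
opening: 0.0466
gripper_force: 0.0
```

{"fn": "apply_moves", "kwargs": {
  "steps": [1, 0.66, 0, 0, 0, 0, 50, 1, 0.66, 0, 0, 0, 0, 50, 1, 0.66, 0, 0, 0, 0, 50, 1, 0.66, 0, 0, 0, 0, 50, 1, 0.66, 0, 0, 0, 0, 50, 1, 0.66, 0, 0, 0, 0, 50, 1, 0.66, 0, 0, 0, 0, 50, 1, 0.66, 0, 0, 0, 0, 50, 1, 0.66, 0, 0, 0, 0, 50, 1, 0.66, 0.3, 0, 0, 0, 50, 1, 0.66, 0.5, 0, 0, 0, 50, 1, 0.66, 0.5, 0, 0, 0, 50]
}}

```text
t: 3.03
tool_pos: [0.5094, -0.3192, 0.1801]
orientation: [2.573, 1.799, 0.001]
force: [0.1, -0.3, 1.0]
opening: 0.0463
gripper_force: 0.0
```

```bash
cat > d.py <<'E'
from h import *
from scipy.spatial.transform import Rotation as Ro
import sys
s=robot.read_state();R=Ro.from_rotvec(s["orientation"]).as_matrix();p=np.array(s["tool_pos"])
print("t",s["t"],"p",p,"yaw",np.degrees(np.arctan2(R[1,0],R[0,0])),"z",R[:,2],"F",np.round(s["force"],2),"W",np.round(s["wrist_torque"],2),s["opening"],s["gripper_force"])
if len(sys.argv)>3:
    g=np.array(list(map(float,sys.argv[1:4])));print("units",R.T@(g-p)/.03)
E
python3 d.py .5717 -.2718 .06
```

```text
t 3.0333 p [ 0.50936369 -0.31915975  0.18012165] yaw 69.90796001841676 z [ 0.00170365 -0.00130489 -0.9999977 ] F [ 0.09 -0.35  1.  ] W [-0.06 -0.06  0.02] 0.04627836228272032 0.0
units [2.19895872 1.40090484 4.00552588]
```

{"fn": "apply_moves", "kwargs": {
  "steps": [0.9, 0.6, 0.6, 0, 0, 0, 50, 0.9, 0.6, 0.6, 0, 0, 0, 50, 0.4, 0.2, 0.8, 0, 0, 0, 50, 0, 0, 0.8, 0, 0, 0, 50, 0, 0, 0.8, 0, 0, 0, 50, 0, 0, 0.4, 0, 0, 0, 50, 0, 0, 0, 0, 0, 0, 50]
}}

```text
t: 3.62
tool_pos: [0.5671, -0.2709, 0.0557]
orientation: [-2.569, -1.798, 0.004]
force: [-1.4, -0.0, -0.9]
opening: 0.0465
gripper_force: 0.0
```

```bash
python3 d.py .5717 -.2718 .003
python3 - <<'E'
from h import *
S=eyes.read_camera("scene")[:,:,::-1];T=eyes.read_camera("top")[:,:,::-1]
def cr(im,x,y,w,h):return cv2.resize(im[y:y+h,x:x+w],(400,300),interpolation=cv2.INTER_CUBIC)
cv2.imwrite("pics/crop3.png",np.hstack([cr(S,190,150,120,90),cr(T,190,140,120,90)]))
E
```

```text
t 3.6167 p [ 0.56709804 -0.27086957  0.05567515] yaw 69.99546257562 z [-0.00562225  0.00327563 -0.99997883] F [-1.39 -0.04 -0.91] W [ 0.02 -0.01  0.01] 0.04654652756126636 0.0
units [0.02130641 0.16599393 1.75483722]
```

View pics/crop3.png

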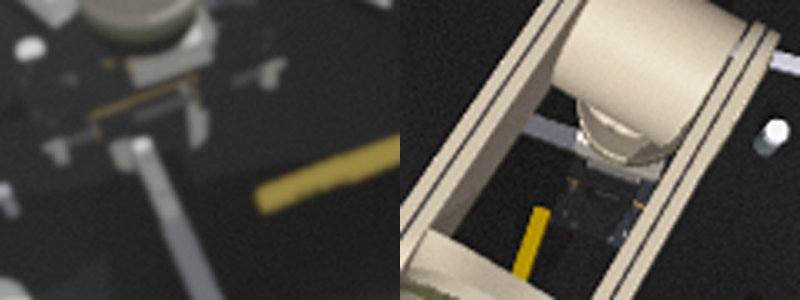

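The scene crop shows the handle passing between the two fingers, so the alignment fits the measurement. I'll descend and grip.

{"fn": "apply_moves", "kwargs": {
  "steps": [0, 0.1, 0.5, 0, 0, 0, 50, 0, 0, 0.5, 0, 0, 0, 50, 0, 0, 0.4, 0, 0, 0, 50, 0, 0, 0.3, 0, 0, 0, 50, 0, 0, 0, 0, 0, 0, 50, 0, 0, 0, 0, 0, 0, 50, 0, 0, 0, 0, 0, 0, 50]
}}

```text
t: 4.3
tool_pos: [0.5728, -0.2737, 0.0094]
orientation: [2.571, 1.804, 0.001]
force: [0.9, 0.3, 0.5]
opening: 0.0465
gripper_force: 0.0
```

```bash
python3 d.py .5717 -.2718 .003
```

```text
t 4.3 p [ 0.57283986 -0.27370447  0.00936084] yaw 70.10040082173836 z [ 8.85397116e-04 -4.94223963e-04 -9.99999486e-01] F [0.89 0.31 0.52] W [-0.08 -0.02  0.04] 0.046456615658018036 0.0
units [ 0.04679386 -0.05754642  0.21196301]
```

{"fn": "apply_moves", "kwargs": {
  "steps": [0, -0.05, 0.2, 0, 0, 0, 50, 0, 0, 0, 0, 0, 0, 50, 0, 0, 0, 0, 0, 0, 0, 0, 0, 0, 0, 0, 0, 0, 0, 0, 0, 0, 0, 0, 0, 0, 0, 0, 0, 0, 0, 0, 0, 0, 0, 0, 0, 0, 0, 0, 0, 0, 0, 0, 0, 0, 0, 0, 0, 0, 0, 0, 0],
  "grip_force": 35
}}

```text
t: 5.05
tool_pos: [0.5711, -0.273, 0.0028]
orientation: [2.571, 1.804, 0.0]
force: [0.8, -1.3, 0.7]
opening: 0.016
gripper_force: 34.9
```

```bash
python3 d.py .5717 -.2718 .08
```

```text
t 5.05 p [ 0.57107173 -0.27296252  0.00282519] yaw 70.11011261679542 z [ 2.62568727e-04 -1.89017837e-04 -9.99999948e-01] F [ 0.8  -1.29  0.69] W [-0.04 -0.13  0.04] 0.016028140764889516 34.89519774913788
units [ 0.04333646  0.00731021 -2.57249529]
```

{"fn": "apply_moves", "kwargs": {
  "steps": [0, 0, -0.5, 0, 0, 0, 0, 0, 0, -0.7, 0, 0, 0, 0, 0, 0, -0.7, 0, 0, 0, 0, 0, 0, -0.6, 0, 0, 0, 0, 0, 0, 0, 0, 0, -0.8, 0, 0, 0, 0, 0, 0, -0.9, 0, 0, 0, 0, 0, 0, -0.8, 0, 0.5, 0.5, 0, 0, 0, 0, 0, 0.7, 0.7, 0, 0, 0, 0, 0, 0.8, 0.8, 0, 0, 0, 0, 0, 0.8, 0.8, 0, 0, 0, 0, 0, 0.7, 0.7, 0, 0, 0, 0, 0]
}}

```text
t: 6.05
tool_pos: [0.6858, -0.1758, 0.0787]
orientation: [2.314, 2.124, 0.001]
force: [0.3, -0.1, -1.1]
opening: 0.0156
gripper_force: 34.9
```

{"fn": "apply_moves", "kwargs": {
  "steps": [0.5, 0.4, 0, 0, 0, 0, 0, 0, 0, 0, 0, 0, 0, 0, 0, 0, 0, 0, 0, 0, 0, 0, 0, 0, 0, 0, 0, 0]
}}

```text
t: 6.38
tool_pos: [0.6972, -0.1636, 0.0779]
orientation: [-2.314, -2.125, 0.001]
force: [-0.6, 0.3, -2.2]
opening: 0.016
gripper_force: 34.9
```

```bash
python3 d.py .7004 -.1561 .05
python3 - <<'E'
from h import *
S=eyes.read_camera("scene")[:,:,::-1];T=eyes.read_camera("top")[:,:,::-1]
def cr(im,x,y,w,h):return cv2.resize(im[y:y+h,x:x+w],(400,300),interpolation=cv2.INTER_CUBIC)
cv2.imwrite("pics/crop4.png",np.vstack([np.hstack([cr(S,220,240,120,90),cr(T,130,100,120,90)]),np.hstack([cr(S,180,150,320,234),cr(T,80,60,320,240)])]))
for c in("scene","top"):
    for q in["gauge_tip","gauge_grip"]:
        print(c,q,[(np.round(e["xy"],1).tolist(),round(e["conf"],2)) for e in eyes.place_of(c,q)][:3])
E
```

```text
t 6.3833 p [ 0.69724655 -0.16361069  0.07787908] yaw 85.1196623930671 z [-6.32510556e-04 -2.78205232e-04 -9.99999761e-01] F [-0.6   0.27 -2.15] W [-0.17 -0.05 -0.01] 0.015964667676953145 34.93982970714569
units [0.25869898 0.08399841 0.92916634]
scene gauge_tip [([317.0, 193.0], 0.74), ([290.2, 340.8], 0.65), ([260.6, 291.5], 0.58)]
scene gauge_grip [([229.3, 250.2], 0.71), ([283.1, 203.0], 0.7)]
top gauge_tip [([177.6, 136.9], 0.68), ([350.9, 297.2], 0.65), ([212.6, 255.2], 0.54)]
top gauge_grip [([368.8, 260.4], 0.89), ([228.1, 215.8], 0.85)]
```

View pics/crop4.png

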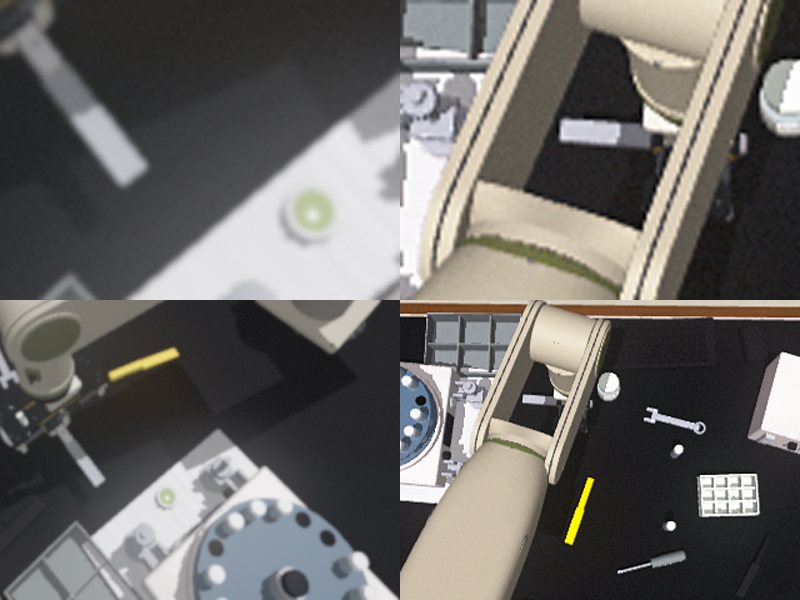

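The top crop shows the blade level, pointing straight at the plate with its tip at native (178.6,139). In the scene view the tip is at (260.5,292).

Run:
```python
from h import *
print(tri((260.5,292),(178.6,139)),tri((260.6,291.5),(177.6,136.9)))
X=[.7083,-.034,.076];print(proj("scene",X),proj("top",X))
p=np.array([.69725,-.16361]);d=np.array([.0854,.99635]);l=np.array([d[1],-d[0]]);F=np.array([.721,.083])
print("lateral tip err",l@(F-p),"tip y",d@(p+d*.13-F))
```

```text
[ 0.70774372 -0.03263596  0.07130017] [ 0.7099533  -0.0311624   0.08449091]
[259.59806113 291.07809415] [178.6567768  138.50283223]
lateral tip err 0.002602818499999937 tip y -0.11773728077500001
```

{"fn": "apply_moves", "kwargs": {
  "steps": [0, 0.08, 0.4, 0, 0, 0, 0, 0, 0, 0.5, 0, 0, 0, 0, 0, 0, 0.4, 0, 0, 0, 0, 0, 0, 0.3, 0, 0, 0, 0, 0, 0, 0, 0, 0, 0, 0, 0, 0, 0, 0, 0, 0, 0, 0, 0, 0, 0, 0, 0, 0]
}}

```text
t: 7.27
tool_pos: [0.7003, -0.1635, 0.0297]
orientation: [2.314, 2.125, 0.0]
force: [-0.9, -0.2, -1.8]
opening: 0.0152
gripper_force: 34.9
```

```bash
cat >> d.py <<'E'
d=R[:2,0];l=R[:2,1];F=np.array([.721,.083]);t=p[:2]+d*.131
n=np.array([.0857,.9963]);m=np.array([.9963,-.0857])
print("tip foot-frame x %.1f y %.1f mm; underside above plate %.1f"%(1e3*m@(t-F),1e3*n@(t-F),1e3*(p[2]-.0228)))
E
python3 d.py
```

```text
t 7.2667 p [ 0.70028047 -0.16345179  0.02967006] yaw 85.11230888589871 z [ 4.37355878e-05  1.62291921e-05 -9.99999999e-01] F [-0.89 -0.18 -1.78] W [-0.14 -0.08  0.03] 0.015239887376768839 34.939799308776855
tip foot-frame x 0.4 y -116.3 mm; underside above plate 6.9
```

{"fn": "apply_moves", "kwargs": {
  "steps": [0.4, 0, 0, 0, 0, 0, 0, 0.5, 0, 0, 0, 0, 0, 0, 0.5, 0, 0, 0, 0, 0, 0, 0.5, 0, 0, 0, 0, 0, 0, 0.3, 0, 0, 0, 0, 0, 0, 0, 0, 0.1, 0, 0, 0, 0, 0, 0, 0.1, 0, 0, 0, 0, 0, 0, 0, 0, 0, 0, 0, 0, 0, 0, 0, 0, 0, 0]
}}

```text
t: 8.02
tool_pos: [0.7054, -0.0983, 0.0231]
orientation: [-2.314, -2.124, 0.001]
force: [0.5, -0.6, -1.4]
opening: 0.0155
gripper_force: 34.9
```

```bash
python3 d.py;python3 - <<'E'
from h import *
S=eyes.read_camera("scene")[:,:,::-1];T=eyes.read_camera("top")[:,:,::-1]
def cr(im,x,y,w,h):return cv2.resize(im[y:y+h,x:x+w],(400,300),interpolation=cv2.INTER_CUBIC)
cv2.imwrite("pics/crop5.png",np.hstack([cr(S,240,285,80,60),cr(T,112,110,80,60)]))
for X in([.721,.083,.025],[.721-.0857*.028,.083-.028,.025]):print(proj("scene",X),proj("top",X))
E
```

```text
t 8.0167 p [ 0.70538079 -0.09826922  0.02314051] yaw 85.08227344147936 z [-7.87659539e-04 -1.77496248e-05 -9.99999690e-01] F [ 0.46 -0.61 -1.35] W [0.01 0.   0.01] 0.015508671565319149 34.94093298912048
tip foot-frame x -0.0 y -50.9 mm; underside above plate 0.3
[291.83863494 339.97350887] [144.22630476 138.89752491]
[283.57268928 329.48109557] [153.10765762 139.69812522]
```

View pics/crop5.png

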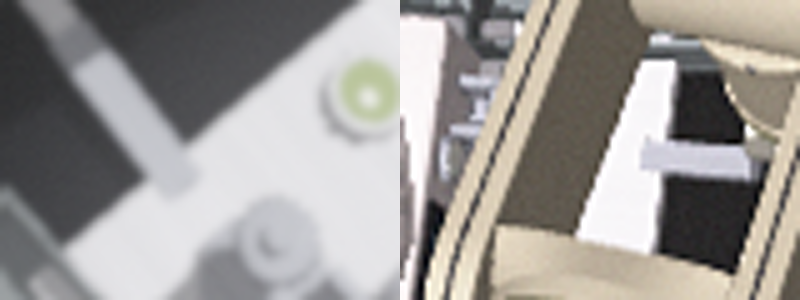

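The blade is over the plate and in line with the loose foot, with the ring at crop (278,240). I'll press down slightly and slide in.

{"fn": "apply_moves", "kwargs": {
  "steps": [0, 0, 0.03, 0, 0, 0, 0, 0, 0, 0, 0, 0, 0, 0, 0.1, 0, 0, 0, 0, 0, 0, 0.1, 0, 0, 0, 0, 0, 0, 0.1, 0, 0, 0, 0, 0, 0, 0.1, 0, 0, 0, 0, 0, 0, 0.1, 0, 0, 0, 0, 0, 0, 0.1, 0, 0, 0, 0, 0, 0, 0.1, 0, 0, 0, 0, 0, 0, 0.1, 0, 0, 0, 0, 0, 0, 0, 0, 0, 0, 0, 0, 0]
}}

```text
t: 9.03
tool_pos: [0.7079, -0.0729, 0.0228]
orientation: [-2.313, -2.125, -0.0]
force: [-0.2, 1.4, 0.4]
opening: 0.0157
gripper_force: 34.9
```

```bash
python3 d.py
```

```text
t 9.0333 p [ 0.70790161 -0.07292322  0.02277615] yaw 85.14235192485414 z [ 7.16479290e-05  3.27996796e-04 -9.99999944e-01] F [-0.16  1.42  0.44] W [ 0.03 -0.12 -0.02] 0.015690666691908974 34.93996739387512
tip foot-frame x 0.2 y -25.5 mm; underside above plate -0.0
```

{"fn": "apply_moves", "kwargs": {
  "steps": [0.1, 0, 0, 0, 0, 0, 0, 0.1, 0, 0, 0, 0, 0, 0, 0.1, 0, 0, 0, 0, 0, 0, 0.1, 0, 0, 0, 0, 0, 0, 0.1, 0, 0, 0, 0, 0, 0, 0, 0, 0, 0, 0, 0, 0, 0, 0, 0, 0, 0, 0, 0]
}}

```text
t: 9.62
tool_pos: [0.7091, -0.0585, 0.0228]
orientation: [-2.314, -2.125, -0.0]
force: [-0.7, -0.4, -0.6]
opening: 0.0157
gripper_force: 34.9
```

{"fn": "apply_moves", "kwargs": {
  "steps": [0.1, 0, 0, 0, 0, 0, 0, 0, 0, 0, 0, 0, 0, 0, 0, 0, 0, 0, 0, 0, 0]
}}

```text
t: 9.87
tool_pos: [0.7094, -0.0557, 0.0227]
orientation: [-2.314, -2.125, -0.0]
force: [0.9, -0.3, 0.2]
opening: 0.0155
gripper_force: 34.9
```

{"fn": "apply_moves", "kwargs": {
  "steps": [0.1, 0, 0, 0, 0, 0, 0, 0, 0, 0, 0, 0, 0, 0, 0, 0, 0, 0, 0, 0, 0]
}}

```text
t: 10.12
tool_pos: [0.7096, -0.0526, 0.0227]
orientation: [-2.314, -2.125, -0.0]
force: [0.0, 0.8, 0.2]
opening: 0.0158
gripper_force: 34.9
```

```bash
python3 d.py
```

```text
t 10.1167 p [ 0.70963098 -0.05262638  0.02274271] yaw 85.12034179763667 z [ 5.13625846e-05  1.62040704e-04 -9.99999986e-01] F [0.   0.77 0.2 ] W [ 0.08 -0.07  0.02] 0.0157599375902836 34.93989050388336
tip foot-frame x 0.2 y -5.1 mm; underside above plate -0.1
```

{"fn": "apply_moves", "kwargs": {
  "steps": [0.1, 0, 0, 0, 0, 0, 0, 0, 0, 0, 0, 0, 0, 0, 0, 0, 0, 0, 0, 0, 0]
}}

```text
t: 10.37
tool_pos: [0.7099, -0.0496, 0.0228]
orientation: [-2.314, -2.125, -0.0]
force: [-0.7, -0.2, 0.4]
opening: 0.0153
gripper_force: 34.9
```

{"fn": "apply_moves", "kwargs": {
  "steps": [0.1, 0, 0, 0, 0, 0, 0, 0, 0, 0, 0, 0, 0, 0, 0, 0, 0, 0, 0, 0, 0]
}}

```text
t: 10.62
tool_pos: [0.7102, -0.0466, 0.0227]
orientation: [-2.314, -2.125, -0.0]
force: [-0.4, 0.3, 0.3]
opening: 0.0159
gripper_force: 34.9
```

{"fn": "apply_moves", "kwargs": {
  "steps": [0.1, 0, 0, 0, 0, 0, 0, 0, 0, 0, 0, 0, 0, 0, 0, 0, 0, 0, 0, 0, 0]
}}

```text
t: 10.87
tool_pos: [0.7104, -0.0436, 0.0228]
orientation: [-2.314, -2.125, -0.0]
force: [0.7, -0.3, -0.3]
opening: 0.0155
gripper_force: 34.9
```

{"fn": "apply_moves", "kwargs": {
  "steps": [0.1, 0, 0, 0, 0, 0, 0, 0, 0, 0, 0, 0, 0, 0, 0, 0, 0, 0, 0, 0, 0]
}}

```text
t: 11.12
tool_pos: [0.7106, -0.0406, 0.0227]
orientation: [-2.314, -2.125, -0.0]
force: [-0.1, 0.8, -0.7]
opening: 0.0158
gripper_force: 34.9
```

{"fn": "apply_moves", "kwargs": {
  "steps": [0.1, 0, 0, 0, 0, 0, 0, 0, 0, 0, 0, 0, 0, 0, 0, 0, 0, 0, 0, 0, 0]
}}

```text
t: 11.37
tool_pos: [0.7109, -0.0376, 0.0228]
orientation: [-2.314, -2.125, -0.0]
force: [0.8, 1.7, 0.1]
opening: 0.0155
gripper_force: 34.9
```

```bash
python3 d.py
python3 - <<'E'
from h import *
f=[]
for i in range(6): eyes.read_camera("scene"); s=robot.read_state(); f.append(np.r_[s["force"],s["wrist_torque"]])
print(np.mean(f,0).round(2),np.std(f,0).round(2))
E
```

```text
t 11.3667 p [ 0.71091835 -0.03763166  0.02275814] yaw 85.1211108258353 z [ 7.58045810e-05  1.94018488e-04 -9.99999978e-01] F [0.83 1.65 0.09] W [ 0.07 -0.09  0.04] 0.015484544206399513 34.939974546432495
tip foot-frame x 0.2 y 9.9 mm; underside above plate -0.0
[ 0.06  0.54  1.02  0.11 -0.11  0.01] [0.5  0.54 0.7  0.04 0.02 0.02]
```

{"fn": "apply_moves", "kwargs": {
  "steps": [0.1, 0, 0, 0, 0, 0, 0, 0, 0, 0, 0, 0, 0, 0, 0, 0, 0, 0, 0, 0, 0]
}}

```text
t: 11.92
tool_pos: [0.7112, -0.0347, 0.0228]
orientation: [2.314, 2.125, 0.0]
force: [-0.1, 0.7, 1.8]
opening: 0.0157
gripper_force: 34.9
```

{"fn": "apply_moves", "kwargs": {
  "steps": [0.1, 0, 0, 0, 0, 0, 0, 0, 0, 0, 0, 0, 0, 0, 0, 0, 0, 0, 0, 0, 0]
}}

```text
t: 12.17
tool_pos: [0.7115, -0.0317, 0.0228]
orientation: [2.314, 2.125, 0.0]
force: [-0.7, 0.1, 0.7]
opening: 0.0155
gripper_force: 34.9
```

```bash
cat > f.py <<'E'
from h import *
f=[]
for i in range(6): eyes.read_camera("scene"); s=robot.read_state(); f.append(np.r_[s["force"],s["wrist_torque"]])
print(np.mean(f,0).round(2),np.std(f,0).round(2))
E
python3 d.py; python3 f.py
```

```text
t 12.1667 p [ 0.71145959 -0.03173447  0.02281896] yaw 85.1231102251114 z [ 1.46796090e-04  7.99569694e-05 -9.99999986e-01] F [-0.71  0.06  0.73] W [-0.01 -0.08 -0.05] 0.01554662020783376 34.9398797750473
tip foot-frame x 0.2 y 15.9 mm; underside above plate 0.0
[-0.1   0.84  1.16  0.16 -0.15  0.  ] [0.48 0.61 0.32 0.04 0.03 0.03]
```

{"fn": "apply_moves", "kwargs": {
  "steps": [0.1, 0, 0, 0, 0, 0, 0, 0, 0, 0, 0, 0, 0, 0, 0, 0, 0, 0, 0, 0, 0]
}}

```text
t: 12.72
tool_pos: [0.7117, -0.0292, 0.0229]
orientation: [2.314, 2.124, -0.0]
force: [-0.0, -2.8, 1.4]
opening: 0.0155
gripper_force: 34.9
```

```bash
python3 d.py; python3 f.py
python3 - <<'E'
from h import *
S=eyes.read_camera("scene")[:,:,::-1];T=eyes.read_camera("top")[:,:,::-1]
def cr(im,x,y,w,h):return cv2.resize(im[y:y+h,x:x+w],(400,300),interpolation=cv2.INTER_CUBIC)
cv2.imwrite("pics/crop6.png",np.hstack([cr(S,250,295,80,60),cr(T,112,110,80,60)]))
E
```

```text
t 12.7167 p [ 0.71170967 -0.02924958  0.02286295] yaw 85.10825804982206 z [ 1.41968550e-04 -4.95393832e-04 -9.99999867e-01] F [-0.03 -2.85  1.39] W [-0.4  -0.11 -0.03] 0.015471348278012586 34.939579367637634
tip foot-frame x 0.3 y 18.4 mm; underside above plate 0.1
[-0.21 -2.67  2.22 -0.51 -0.05  0.02] [0.39 0.73 0.36 0.04 0.02 0.03]
```

View pics/crop6.png

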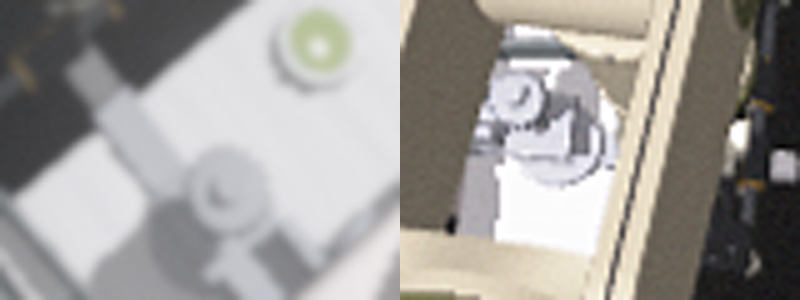

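The blade is now under the loose foot on its middle line, and it drags: Fy fell by about 3.4 N. One more small push makes it snug.

{"fn": "apply_moves", "kwargs": {
  "steps": [0.1, 0, 0, 0, 0, 0, 0, 0, 0, 0, 0, 0, 0, 0, 0, 0, 0, 0, 0, 0, 0, 0, 0, 0, 0, 0, 0, 0]
}}

```text
t: 13.45
tool_pos: [0.712, -0.0259, 0.0228]
orientation: [2.314, 2.125, 0.0]
force: [0.3, -4.2, 2.7]
opening: 0.016
gripper_force: 34.9
```

```bash
python3 d.py; python3 f.py
```

```text
t 13.45 p [ 0.71199835 -0.02585264  0.02284342] yaw 85.1177294023976 z [ 1.85068186e-04  3.65712624e-05 -9.99999982e-01] F [ 0.31 -4.23  2.66] W [-0.6  -0.11  0.  ] 0.016009254427582144 34.93946313858032
tip foot-frame x 0.3 y 21.8 mm; underside above plate 0.0
[ 0.04 -3.17  2.77 -0.6  -0.07 -0.01] [0.52 0.49 0.52 0.03 0.03 0.03]
```

```bash
python3 -c "
from plant import robot
print(robot.close_job())"
```

```text
the job is handed in; nothing more can be done
None
```

The job is handed in with the taper gauge still gripped, flat on the plate and about 22 mm past the centre of the loose foot, on its middle line. It drags with a push of about 3–4 N and an estimated foot lift under 0.5 mm; the hand-in returned no verdict.

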